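Hang a ticket saddle in the pastry case and shut its sliding lid

ROBOT

A 6-joint arm with a two-finger parallel gripper is mounted at the origin on the work surface. World frame = base frame: x ahead of the robot, y to its left, z up, the work surface at z = 0. Lengths are in m, angles in rad, forces in N, time in s.
With the tool pointing down it reaches from about 0.4 to 0.825 m from the base axis. Payload 7 kg.
Tool frame: the origin (TCP) lies on the mounting face of the last link; the fingertips stand 178 mm ahead of it and the grasp point (between the pads) lies 159 mm ahead of it; z points along the fingers, y is the direction in which the jaws open and shut (so a half turn about z gives the same grasp; the last joint's range is limited). The gripper opens to 88 mm and grips with 3 to 60 N. Pads are 19 mm wide; open, the fingers measure 130 mm over their backs; the gripper's body (78 mm by 193 mm) begins 47 mm behind the grasp point.
Start: joints at [-0.863, 0.359, 0.012, 0, -1.224, -0.288], TCP at [0.275, -0.616, 0.405] pointing down, gripper open.
Joint ranges: [-3.07, 3.07], [-1.43, 2.12], [-1.02, 1.25], [-3.03, 1.67], [-3.05, -0], [-3.03, 3.03]. Speed limits (rad/s): [2.39, 2.39, 3.01, 3.14, 3.14, 3.14].

INTERFACE

Orientations are given as [roll, pitch, yaw] about the fixed x, y, z axes, in that order (R = Rz(yaw) Ry(pitch) Rx(roll)).
In Python, from station import * gives the robot as it stands.
- The arm moves only by the tool arm_command, never from a script. Its argument "targets" is a list of rows, each a list of 3 entries, a list of its own where there are three numbers: the turn, a rotation vector about the world's x, y, z in rad, then the shift along the world's x, y, z in mm, then the closure, from 0 (fully open) to 1 (shut). In form: [[[wx, wy, wz], [tx, ty, tz], fingers], ...]. A call has 1 to 8 rows; each row shifts and turns the commanded pose from where the row before left it; what a row does not reach is not made up. A row lasts 1/10 s, in which the tool goes at most 50 mm and 8.59 degrees, less where a joint would pass 70% of its speed; a pose out of reach is approached as far as the arm can. A call with a gripper value outside its range is refused whole. The fingers move at their own pace and stop on an object; "squeeze" is the grip in N (left out, the last holds). Time passes only in rows, so rows that do not move let the fingers close. It gives the time, the measured TCP pose, the force and the opening at its end, in the units of the state.
- get_state(): the state, without advancing time (a new reading comes with each control period).
- grab_frame(name): name is "scene" or "top" or "wrist"; returns (picture, depth): 480x640x3 uint8, red, green, blue; 480x640 float32, m along the optical axis (not along the pixel's ray), 0 where there is no reading.
- camera_params(name): a dict with "mtx" (3x3 intrinsics, pixels), "eye" and "orientation" of the camera in the world. Camera axes: x right, y down, z forward; pixel columns grow to the right and rows downward; lengths in m; the calibration is good to about 2 mm. A picture is of the moment at which its call begins: read the wrist's pose just before it. camera_params takes no time and is no camera call; for the wrist camera it gives the pose at the moment of the call.
- job_done(): hands the job in, once; it reports no verdict.
The state is a dict: "t": time; "q": joint angles; "qd": joint speeds; "joint_efforts": joint torques, N m; "eef_pos": TCP position; "ee_rot": TCP orientation; "force": force on the tool from outside, world axes, zero at the start; "moment": the same for the moment, N m; "width": finger opening in m.
Only numpy, scipy, OpenCV 4.12 (cv2) and the standard library are available. Lean on these libraries where they do the work, as an engineer would, in place of code of your own. Each camera call takes 0.05 s, during which the arm holds its last target.

TASK

Slide the glass lid of the pastry case right open, hang the loose metal ticket saddle from the counter over the bar inside, straddling it below the opening, and slide the lid fully shut again. Do not disturb the cakes or shift anything else on the counter.

Things in the scene. Friction and masses are not known exactly. Their poses are not given: they have to be found in the camera images.
- case: Glass pastry case fixed to the counter, 250 (x) x 420 (y) x 177 mm high; inside floor 30 mm up; aluminium tracks along its long top edges. Origin: centre of the underside; y along the tracks. The +y half is roofed by a fixed pane (two saddles hang under it, part of the case); the -y half is the opening, 228 x 200 mm (y -203 to 0), shut by the sliding lid.
- lid (a joint): Sliding lid, 238 x 200 x 5 mm glass with aluminium edges, top of glass 184 mm above the counter; it slides above the fixed pane. 0 m = fully shut over the -y half, 0.19 m = fully open; grows as it moves towards the case's +y. A few newtons move it and it stays where it is left.
- lid_pull (a point): Grip point of the lid's pull, an upright aluminium fin: 60 mm long (case x), 12 mm thick (case y), standing 36 mm high above the glass. The point is on the fin's middle, 24 mm above the glass, 12 mm below the fin's top; it moves with the lid. Axes as the case's.
- saddle: The loose ticket saddle: plain steel inverted U standing on its two legs on the counter beside the case. 26 mm wide over the legs (its x), 64 mm long (its y), 49 mm high; sheet 4 mm thick; the slot between the legs is 18 mm wide, 45 mm deep, open below and at both ends, along its y. Origin: centre of the underside, between the leg feet; z up. About 0.08 kg.
- saddle_roof (a point): On the saddle: middle of the underside of its top plate, 45 mm above the leg feet, 4 mm below its top. Axes as the saddle's.
- bar_spot (a point): Centre line of the hanging bar, at the middle of the part under the opening. The bar is a round steel rod, 10 mm diameter, along the case y from end wall to end wall, 135 mm above the counter, 35 mm from the case middle towards +x (83 mm from the +x wall, 153 mm from the -x wall). Axes as the case.
- cake_red: Cake slice with red sponge on a wooden disc and black card, 56 x 94 x about 63 mm high, loose on the case floor below the opening, on the -x side of the bar. Origin: centre of the underside.
- cake_dark: Dark cake slice, same size, loose in the case on the -x side of the bar, under the fixed pane. Origin: centre of the underside.
- cake_round: Round brown cake on a wooden disc, 72 mm diameter, 63 mm high, loose in the case under the fixed pane. Origin: centre of the underside.
- risers: Pair of stacked wooden discs (one piece), 88 mm diameter, 28 mm high, on the counter beside the case, on the side where the saddle is not. Origin: centre of the underside.
- server: Cake server with flat steel blade, about 240 mm long, lying on the counter beyond the left place beside the case. Origin: underside, about the middle.
- mug: Blue mug, 76 mm diameter, 85 mm high, on the counter to the right. Origin: centre of the underside.
- jar: Amber jar, 70 mm diameter, 110 mm high, on the counter near right. Origin: centre of the underside.
Mind the look-alikes: they are no part of the job. Several things have the shape of the saddle; the one meant has the colours described above.

How it is judged:
By the outcome, as a careful person would: the job done as asked, in the order asked, and still so for the second after the job is handed in, with the robot touching nothing.
It also fails if it takes over 72 s, if anything falls off the work surface, if the arm or the gripper's body presses on something with over 40 N, if the wrist force passes 120 N, or if a joint passes its speed limit or range.

## Working session

There is one attempt and no reset: what is moved stays moved. The work goes in short steps, Python scripts to look and compute and a tool call to move; the robot and the scene stay as the last step left them, time stands still between calls to the robot, and variables do not carry over. Pictures are saved under pics/ and viewed, and the job is handed in when it is done.

Besides the shell and the picture viewer there is one more tool, called after "Call:" as a command line: name --argument value ..., lists and objects as JSON in quotes. arm_command: Moves the arm, as the interface text tells. Its arguments: {"type":"object","properties":{"targets":{"type":"array"},"squeeze":{"type":"number"}},"required":["targets"]}

```bash
mkdir -p pics; ls
python3 - <<'E'
from station import *
import cv2,numpy as np
print(get_state())
for n in ["scene","top","wrist"]:
    p=camera_params(n); print(n,p)
    im,d=grab_frame(n); np.savez(f"pics/{n}0.npz",im=im,d=d,**{k:np.array(v) for k,v in p.items()})
    cv2.imwrite(f"pics/{n}0.png",im[:,:,::-1]); print((d>0).mean())
E
```

```text
pics
{'t': 0.0, 'q': array([-8.62890647e-01,  3.59390054e-01,  1.10415608e-02, -3.42319968e-04,
       -1.22409989e+00, -2.88102858e-01]), 'qd': array([-0.0004452 ,  0.00018515, -0.00129086,  0.00029018,  0.00015508,
       -0.00155566]), 'joint_efforts': array([ 3.24252669e-04, -5.82723498e+01,  2.93041545e+01,  6.99675098e+00,
        6.74502837e-03, -2.27330665e-04]), 'eef_pos': array([ 0.27503315, -0.61620748,  0.40371427]), 'ee_rot': array([ 3.13991725e+00, -1.60911731e-04, -2.72190628e+00]), 'force': array([-0.89292558,  0.04064623, -0.01125165]), 'moment': array([ 0.02497671, -0.04440367, -0.01906097]), 'width': 0.08748497674686248}
scene {'mtx': array([[442.09073671,   0.        , 322.01502934],
       [  0.        , 442.09073671, 232.61575117],
       [  0.        ,   0.        ,   1.        ]]), 'eye': array([ 0.72062124, -0.36579821,  1.36834667]), 'orientation': array([-2.80927249, -0.0070781 ,  0.61076415])}
0.9959733072916667
top {'mtx': array([[611.67838562,   0.        , 311.05444424],
       [  0.        , 611.67838562, 250.1791429 ],
       [  0.        ,   0.        ,   1.        ]]), 'eye': array([0.39758972, 0.01187488, 1.54023843]), 'orientation': array([-3.06582342, -0.02079575, -1.58245189])}
0.9959928385416666
wrist {'mtx': array([[427.1379231 ,   0.        , 324.66752875],
       [  0.        , 427.1379231 , 243.36995315],
       [  0.        ,   0.        ,   1.        ]]), 'eye': array([ 0.20814171, -0.6455259 ,  0.38385413]), 'orientation': array([ 2.87085032, -0.00288632,  1.99019595])}
0.9957942708333334
```

View pics/scene0.png

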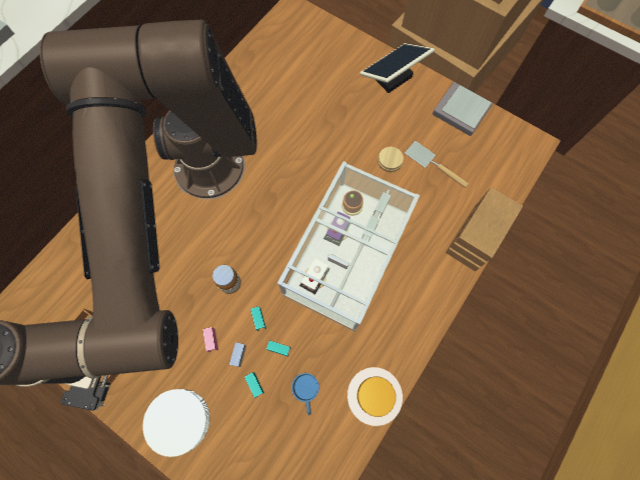

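View pics/top0.png

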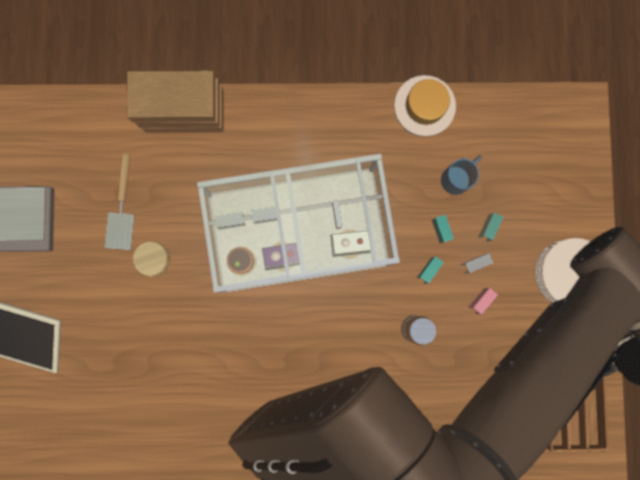

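View pics/wrist0.png

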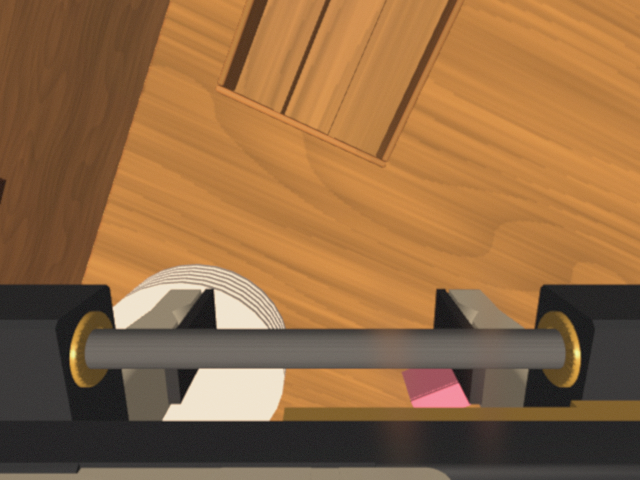

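```bash
cat > h.py <<'E'
import numpy as np,cv2
from scipy.spatial.transform import Rotation as R
def load(n):
    z=np.load(f"pics/{n}.npz"); return z
def ray(c,uv):
    uv=np.atleast_2d(np.asarray(uv,float)); K=c['mtx']
    d=np.c_[(uv[:,0]-K[0,2])/K[0,0],(uv[:,1]-K[1,2])/K[1,1],np.ones(len(uv))]
    return d@R.from_euler('xyz',c['orientation']).as_matrix().T
def onplane(c,uv,z):
    d=ray(c,uv); return c['eye']+d*((z-c['eye'][2])/d[:,2])[:,None]
def proj(c,P):
    M=R.from_euler('xyz',c['orientation']).as_matrix(); p=(np.atleast_2d(P)-c['eye'])@M
    return np.c_[c['mtx'][0,0]*p[:,0]/p[:,2]+c['mtx'][0,2],c['mtx'][1,1]*p[:,1]/p[:,2]+c['mtx'][1,2]]
def depthpts(c,uv):
    uv=np.atleast_2d(uv).astype(int); d=c['d'][uv[:,1],uv[:,0]]
    return c['eye']+ray(c,uv)*d[:,None]
E
python3 - <<'E'
from h import *
t=load('top0');s=load('scene0')
a=t['im'][140:305,185:515,::-1]; cv2.imwrite('pics/ct.png',cv2.resize(a,None,fx=2.4,fy=2.4,interpolation=cv2.INTER_CUBIC))
a=s['im'][150:340,260:440,::-1]; cv2.imwrite('pics/cs.png',cv2.resize(a,None,fx=3.1,fy=3.1,interpolation=cv2.INTER_CUBIC))
a=s['im'][290:420,180:330,::-1]; cv2.imwrite('pics/cs2.png',cv2.resize(a,None,fx=4,fy=4,interpolation=cv2.INTER_CUBIC))
a=t['im'][200:330,400:520,::-1]; cv2.imwrite('pics/ct2.png',cv2.resize(a,None,fx=4.5,fy=4.5,interpolation=cv2.INTER_CUBIC))
for n,uv in [('s',(237,354)),('t',(478,263)),('t',(337,210)),('t',(300,220)),('t',(240,165))]:
    print(n,uv,depthpts(t if n=='t' else s,uv))
E
```

```text
s (237, 354) [[ 0.47840094 -0.43146168  0.04581209]]
t (478, 263) [[ 0.47499737 -0.43152634  0.04420103]]
t (337, 210) [[ 0.58514121 -0.0744964   0.21681895]]
t (300, 220) [[0.56804436 0.0063539  0.18381143]]
t (240, 165) [[0.73300849 0.15670388 0.00230018]]
```

View pics/ct.png

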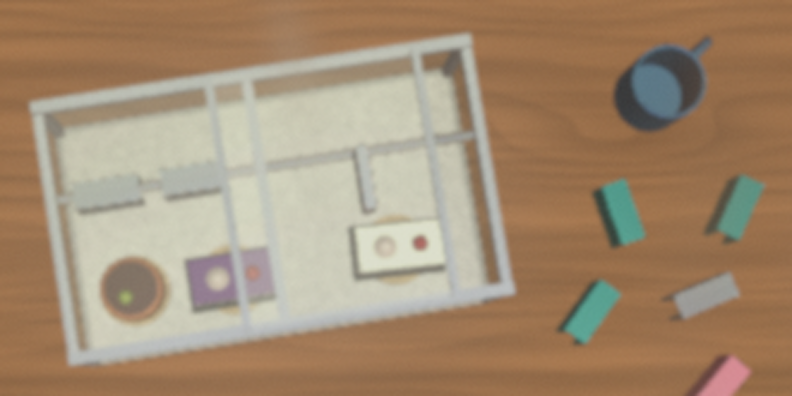

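View pics/cs.png

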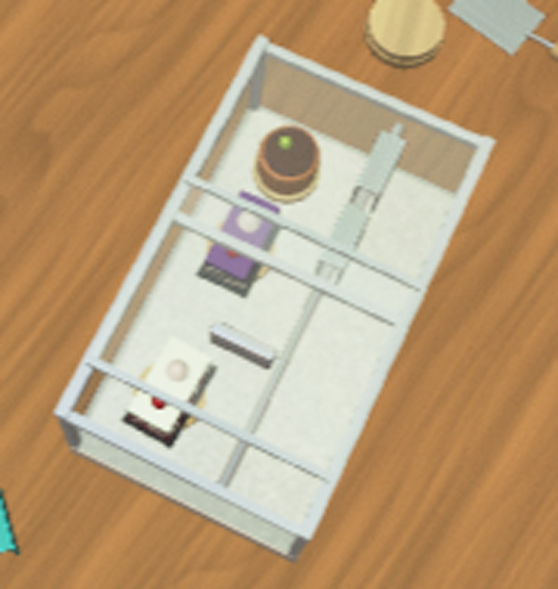

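View pics/cs2.png

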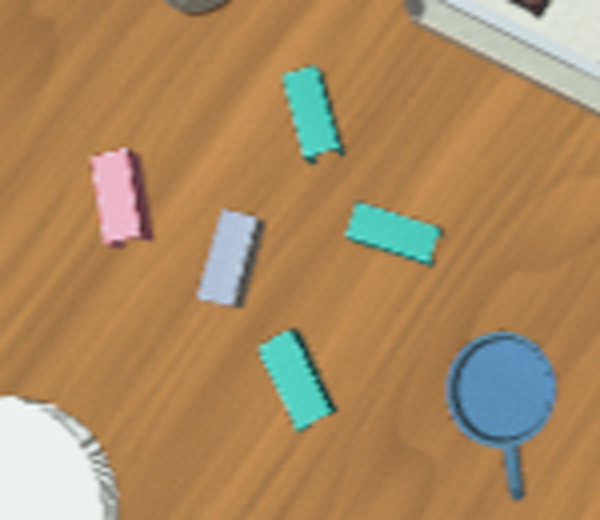

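View pics/ct2.png

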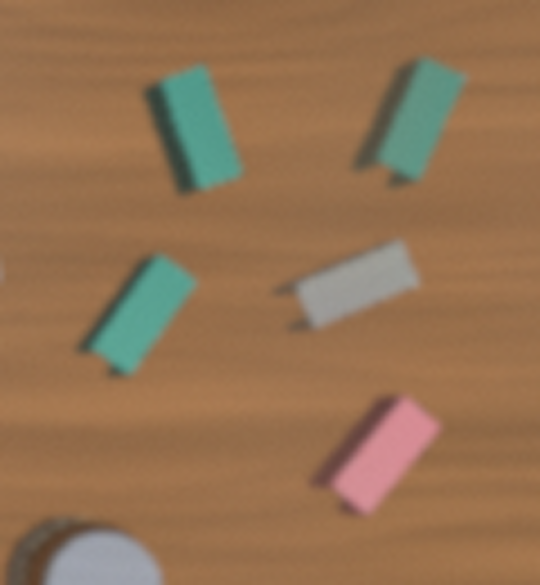

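Run:
```python
from h import *
for n in ['top0','scene0']:
    c=load(n); h,w=c['d'].shape
    uu,vv=np.meshgrid(np.arange(w),np.arange(h)); uv=np.c_[uu.ravel(),vv.ravel()]
    P=depthpts(c,uv).reshape(h,w,3)
    np.save(f'pics/P_{n}.npy',P)
    Z=P[...,2]; X=P[...,0];Y=P[...,1]
    ok=c['d']>0
    def rect(m,name):
        k,l,st,_=cv2.connectedComponentsWithStats(m.astype(np.uint8))
        for i in range(1,k):
            if st[i,4]<25: continue
            mm=l==i
            pts=np.c_[X[mm],Y[mm]].astype(np.float32)*1000
            r=cv2.minAreaRect(pts); b=cv2.boxPoints(r)
            e=b[1]-b[0]; f=b[2]-b[1]; L=e if np.hypot(*e)>np.hypot(*f) else f
            if L[1]<0:L=-L
            print(n,name,st[i],'c',np.round(r[0],1),'size',np.round(r[1],1),'long dir deg',round(float(np.degrees(np.arctan2(L[1],L[0]))),1),'z',round(float(np.median(Z[mm])),4),'rgb',c['im'][mm].mean(0).round())
    box=(X>0.38)&(X<0.75)&(Y>-0.6)&(Y<0.3)&ok
    rect(box&(Z>0.205)&(Z<0.23),'fin')
    rect(box&(Z>0.165)&(Z<0.2),'casetop')
    rect(box&(Z>0.042)&(Z<0.056)&(Y<-0.2),'saddles')
    rect(box&(Z>0.095)&(Z<0.13)&(Y<-0.2),'jar')
    rect(box&(Z>0.02)&(Z<0.035)&(Y>0.15),'risers')
```

```text
top0 fin [333 200  10  29 164] c [576.5 -75.1] size [60.5 12. ] long dir deg 8.6 z 0.2187 rgb [182. 183. 174.]
top0 casetop [  198   154   202   139 18636] c [564.7  10.2] size [251.3 421. ] long dir deg 98.6 z 0.1784 rgb [189. 186. 171.]
top0 saddles [456 163  19  24  60] c [ 701.1 -411.9] size [65.2 26.8] long dir deg 29.8 z 0.0504 rgb [71. 68. 67.]
top0 saddles [445 173   7  17  32] c [ 678.4 -359.8] size [41.9  7.1] long dir deg 20.6 z 0.0494 rgb [59. 60. 61.]
top0 saddles [483 213  21  28 275] c [ 565.3 -471.8] size [28.5 64.5] long dir deg 155.9 z 0.0482 rgb [100. 141. 124.]
top0 saddles [436 215  18  28 265] c [ 561.7 -350.3] size [64.1 27.1] long dir deg 17.3 z 0.0482 rgb [ 89. 150. 134.]
top0 saddles [466 254  27  19 263] c [ 474.9 -433.6] size [26.1 65.3] long dir deg 111.9 z 0.048 rgb [155. 150. 144.]
top0 saddles [540 254   9  38 155] c [ 449.6 -591.8] size [16.2 90.5] long dir deg 179.6 z 0.0518 rgb [198. 180. 162.]
top0 saddles [421 257  23  27 275] c [ 459.2 -316.2] size [27.1 64. ] long dir deg 142.2 z 0.0479 rgb [ 95. 156. 139.]
top0 saddles [479 288  19  14 141] c [
[... 575 characters left out ...]
5 332  11  19 125] c [ 390.9 -448.8] size [27.  47.3] long dir deg 138.1 z 0.0485 rgb [220. 166. 182.]
scene0 saddles [267 340  24  16 206] c [ 565.3 -348.5] size [64.  26.1] long dir deg 18.0 z 0.0488 rgb [ 83. 196. 180.]
scene0 saddles [230 342  15  24 214] c [ 477.9 -431. ] size [26.8 63.5] long dir deg 111.8 z 0.0487 rgb [171. 184. 201.]
scene0 saddles [245 372  18  25 225] c [ 568.6 -469.5] size [27.  63.9] long dir deg 153.3 z 0.0488 rgb [ 82. 197. 181.]
scene0 saddles [179 389  27  22 138] c [ 453.2 -592.1] size [15.7 93.8] long dir deg 179.9 z 0.0525 rgb [221. 226. 224.]
scene0 jar [280 287  24  13  55] c [ 513.  -205.6] size [73.4  2.4] long dir deg 9.4 z 0.1111 rgb [171. 176. 164.]
```

The grey steel piece is at top (478,263) / scene (237,354). The look-alikes are teal at top (444,228), (492,226) and (431,270), and pink at (485,300). Only the grey one is plain steel, and the enlarged crops confirm it. Measured tops agree with the given sizes: saddle 65x26 at z 0.048, fin 60x12 at z 0.219, case 251x421. First I'll move above the fin.

Call:
arm_command --targets '[[[0,0,-0.017],[19,34,6],0],[[0,0,-0.017],[19,34,6],0],[[0,0,-0.017],[19,34,6],0],[[0,0,-0.017],[19,34,6],0],[[0,0,-0.017],[19,34,6],0],[[0,0,-0.017],[19,34,6],0],[[0,0,-0.017],[19,34,6],0],[[0,0,-0.017],[19,34,6],0]]'

```text
t: 0.95
eef_pos: [0.4275, -0.3429, 0.4528]
ee_rot: [3.141, -0.0, -2.859]
force: [0.7, -0.7, -0.1]
width: 0.0876
```

Call:
arm_command --targets '[[[0,0,-0.017],[19,34,0],0],[[0,0,-0.017],[19,34,0],0],[[0,0,-0.017],[19,34,0],0],[[0,0,-0.017],[19,34,0],0],[[0,0,-0.017],[19,34,0],0],[[0,0,-0.017],[19,34,0],0],[[0,0,-0.017],[19,34,0],0],[[0,0,-0.017],[19,34,0],0]]'

```text
t: 1.75
eef_pos: [0.5795, -0.0708, 0.4526]
ee_rot: [3.142, -0.0, -2.994]
force: [0.3, -0.2, 0.3]
width: 0.0877
```

```bash
cat >> h.py <<'E'
def snap(n,tag):
    from station import grab_frame,camera_params,get_state
    s=get_state(); p=camera_params(n); im,d=grab_frame(n)
    c=dict(im=im,d=d,**{k:np.array(v) for k,v in p.items()})
    np.savez(f"pics/{tag}.npz",**c); cv2.imwrite(f"pics/{tag}.png",im[:,:,::-1])
    h,w=d.shape; uu,vv=np.meshgrid(np.arange(w),np.arange(h))
    P=depthpts(c,np.c_[uu.ravel(),vv.ravel()]).reshape(h,w,3); P[d<=0]=np.nan
    return s,c,P
def rects(P,m,name,im=None,mn=25):
    k,l,st,_=cv2.connectedComponentsWithStats(m.astype(np.uint8))
    for i in range(1,k):
        if st[i,4]<mn: continue
        mm=l==i
        r=cv2.minAreaRect((P[mm][:,:2]*1000).astype(np.float32)); b=cv2.boxPoints(r)
        e=b[1]-b[0]; f=b[2]-b[1]; L=e if np.hypot(*e)>np.hypot(*f) else f
        if L[1]<0:L=-L
        print(name,st[i],'c',np.round(r[0],1),'size',np.round(r[1],1),'long deg',round(float(np.degrees(np.arctan2(L[1],L[0]))),1),'z',round(float(np.median(P[mm][:,2])),4))
E
python3 - <<'E'
from h import *
s,c,P=snap('wrist','w1')
print(s['eef_pos'],s['ee_rot'],s['force'],s['width'],s['t'])
rects(P,(P[...,2]>.205)&(P[...,2]<.23),'fin')
E
```

```text
[ 0.57951527 -0.07082385  0.45260329] [ 3.14152162e+00 -1.01470121e-04 -2.99436520e+00] [ 0.30262274 -0.1907278   0.26925457] 0.08765094431577827 1.75
fin [ 308  203   24  113 2556] c [576.8 -73.3] size [59.6 12. ] long deg 8.5 z 0.2198
```

View pics/w1.png

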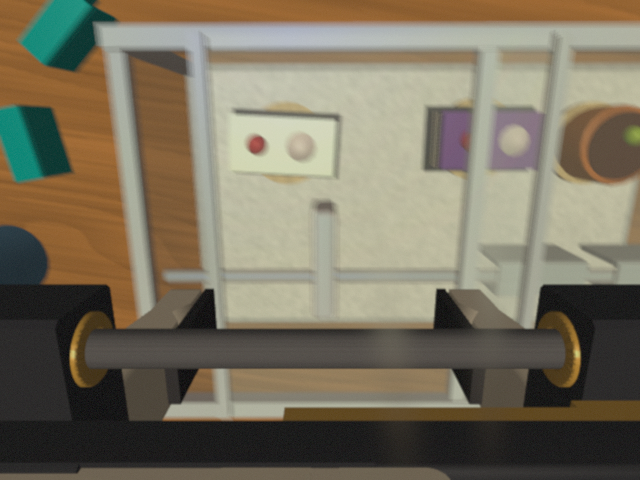

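The wrist view puts the fin at (324,260), at (577,-73), which agrees with the other cameras. I'll descend and grip it.

Call:
arm_command --targets '[[[0,0,0],[-2,-3,-21],0],[[0,0,0],[0,0,-21],0],[[0,0,0],[0,0,-21],0],[[0,0,0],[0,0,-20],0],[[0,0,0],[0,0,0],0.9],[[0,0,0],[0,0,0],0.9],[[0,0,0],[0,0,0],0.9],[[0,0,0],[0,0,0],0.9]]' --squeeze 15

```text
t: 2.6
eef_pos: [0.5774, -0.0754, 0.3709]
ee_rot: [-3.141, 0.002, -2.994]
force: [0.0, -0.3, 0.8]
width: 0.0611
```

Call:
arm_command --targets '[[[0,0,0],[0,0,0],1],[[0,0,0],[0,0,0],1],[[0,0,0],[0,0,0],1],[[0,0,0],[0,0,0],1]]'

```text
t: 3.0
eef_pos: [0.5771, -0.0754, 0.3698]
ee_rot: [3.142, 0.0, -2.994]
force: [0.7, 0.2, -0.1]
width: 0.0292
```

Call:
arm_command --targets '[[[0,0,0],[0,0,0],1],[[0,0,0],[0,0,0],1],[[0,0,0],[0,0,0],1],[[0,0,0],[0,0,0],1],[[0,0,0],[0,0,0],1]]'

```text
t: 3.5
eef_pos: [0.5771, -0.0753, 0.3696]
ee_rot: [3.141, 0.0, -2.994]
force: [-0.2, 2.0, 1.1]
width: 0.0119
```

Call:
arm_command --targets '[[[0,0,0],[-1,8,0],1],[[0,0,0],[-3,18,0],1],[[0,0,0],[-3,20,0],1],[[0,0,0],[-3,20,0],1],[[0,0,0],[-3,20,0],1],[[0,0,0],[-3,20,0],1],[[0,0,0],[-3,20,0],1],[[0,0,0],[-3,20,0],1]]'

```text
t: 4.3
eef_pos: [0.555, 0.0715, 0.3696]
ee_rot: [-3.141, 0.0, -2.994]
force: [3.5, -1.4, -3.2]
width: 0.0121
```

Call:
arm_command --targets '[[[0,0,0],[-2,15,0],1],[[0,0,0],[-2,12,0],1],[[0,0,0],[-1,7,0],1],[[0,0,0],[0,3,0],1],[[0,0,0],[0,0,0],1]]'

```text
t: 4.8
eef_pos: [0.5506, 0.1039, 0.3693]
ee_rot: [-3.132, -0.003, -2.994]
force: [12.1, -28.3, -5.4]
width: 0.0741
```

Run:
```python
from h import *
for n in ['wrist','top','scene']:
    s,c,P=snap(n,n[0]+'2')
    print(s['eef_pos'],s['ee_rot'],s['force'],s['width'],s['t'])
    rects(P,(P[...,2]>.205)&(P[...,2]<.225),n+'fin')
im=cv2.imread('pics/s2.png')[150:340,260:440]; cv2.imwrite('pics/s2c.png',cv2.resize(im,None,fx=3,fy=3))
```

```text
[0.55055655 0.10394606 0.36927898] [-3.13247583e+00 -2.65340635e-03 -2.99404453e+00] [ 12.13835424 -28.31497643  -5.36385024] 0.07407472841522465 4.8
wristfin [ 153  253  104   76 4317] c [537.7  63.1] size [31.1 26.9] long deg 84.6 z 0.2192
wristfin [ 426  298   72   31 1478] c [533.9 144.8] size [ 8.7 20.7] long deg 129.5 z 0.2142
wristfin [ 211  369   49   52 1917] c [571.8  74.1] size [23.5 12.4] long deg 8.1 z 0.2197
wristfin [432 369   7  12  45] c [551.5 140.7] size [5.2 0.8] long deg 12.1 z 0.2231
[0.55057915 0.10375166 0.36928592] [-3.13248664e+00 -2.60171141e-03 -2.99422634e+00] [ 11.67286552 -28.66957933  -6.33896291] 0.07399764778324347 4.85
topfin [279 435  66  34 235] c [71.1 -8.1] size [ 37.1 142.3] long deg 104.0 z 0.216
[0.55060354 0.10360867 0.36927883] [-3.13247846e+00 -2.57372989e-03 -2.99442704e+00] [ 12.95509875 -28.35691807  -6.39557531] 0.07362029087954393 4.9
scenefin [  0  20  11  18 101] c [-753.5  -54. ] size [28.  56.4] long deg 129.7 z 0.2166
scenefin [167 105  56  63 341] c [57.3  2.5] size [242.1 101.7] long deg 87.2 z 0.2154
```

View pics/w2.png

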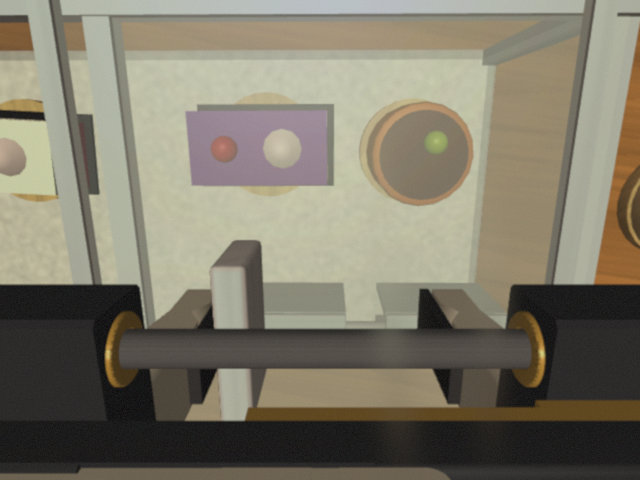

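View pics/s2c.png

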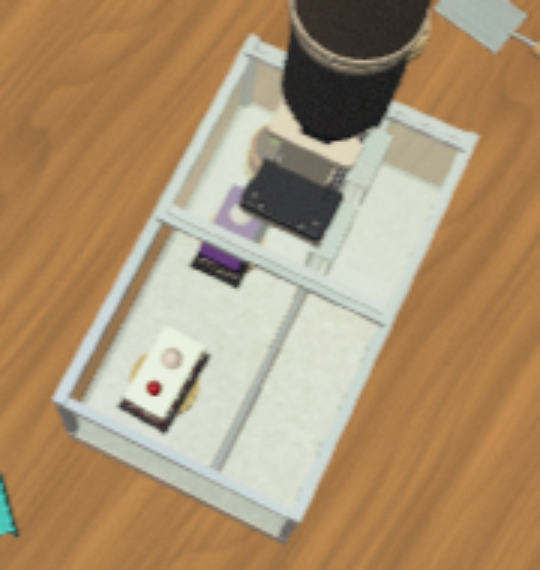

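View pics/t2.png

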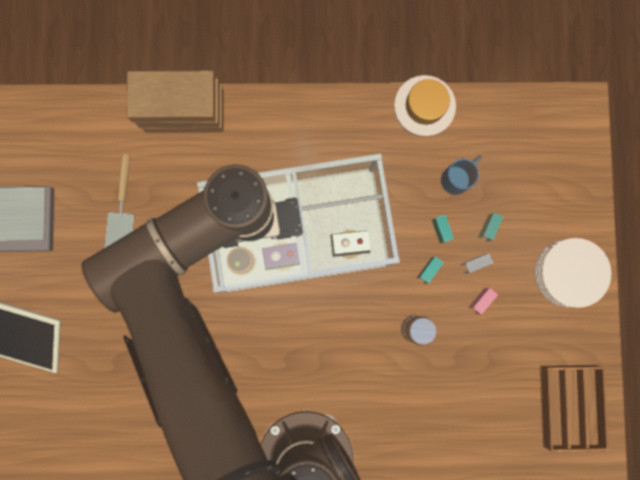

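Run:
```python
from h import *
c0=np.array([565.6,11.7])/1000; a=np.radians(8.5); M=np.array([[np.cos(a),np.sin(a)],[-np.sin(a),np.cos(a)]])
for n in ['t2','s2','top0','scene0','w2']:
    c=load(n); h,w=c['d'].shape
    uu,vv=np.meshgrid(np.arange(w),np.arange(h)); P=depthpts(c,np.c_[uu.ravel(),vv.ravel()]).reshape(h,w,3)
    q=(P[...,:2]-c0)@M.T; z=P[...,2]
    m=(abs(q[...,0])<.1)&(abs(q[...,1])<.2)&(c['d']>0)&(z>.168)&(z<.19)
    hst,e=np.histogram(q[...,1][m]*1000,bins=np.arange(-210,211,10))
    print(n); print([(int(a),int(b),round(float(np.median(z[m&(q[...,1]*1000>=a)&(q[...,1]*1000<a+10)])),3)) for a,b in zip(e,hst) if b>0])
```

```text
t2
[(-20, 122, 0.185), (-10, 258, 0.184), (0, 222, 0.183), (10, 225, 0.183), (20, 229, 0.183), (30, 228, 0.183), (40, 213, 0.183), (50, 171, 0.183), (60, 140, 0.183), (70, 149, 0.183), (80, 148, 0.183), (90, 144, 0.183), (100, 143, 0.183), (110, 147, 0.183), (120, 146, 0.183), (130, 144, 0.183), (140, 135, 0.183), (150, 135, 0.183), (160, 132, 0.183), (170, 135, 0.182), (180, 133, 0.184), (190, 99, 0.172)]
s2
[(-200, 13, 0.17), (-20, 80, 0.185), (-10, 216, 0.185), (0, 239, 0.184), (10, 226, 0.184), (20, 239, 0.184), (30, 135, 0.184), (40, 125, 0.184), (50, 130, 0.183), (60, 124, 0.184), (70, 130, 0.184), (80, 126, 0.184), (90, 145, 0.184), (100, 138, 0.184), (110, 140, 0.184), (120, 118, 0.184), (130, 110, 0.184), (140, 117, 0.184), (150, 118, 0.184), (160, 108, 0.184), (170, 98, 0.184), (180, 99, 0.185), (190, 34, 0.185)]
top0
[(-170, 1, 0.182), (-160, 379, 0.184), (-150, 388, 0.183), (-140, 393, 0.183), (-130, 391, 0.183), (-120, 398, 0.184), (-110, 390, 0.183), (-100, 305, 0.183), (-90, 301, 0.183), (-80, 390, 0.183), (-70, 400, 0.183), (-60, 389, 0.183), (-50, 391, 0.183), (-40, 
[... 876 characters left out ...]
.173), (60, 206, 0.173), (70, 223, 0.173), (80, 208, 0.172), (90, 216, 0.172), (100, 209, 0.172), (110, 201, 0.172), (120, 198, 0.172), (130, 208, 0.172), (140, 203, 0.172), (150, 201, 0.172), (160, 203, 0.173), (170, 200, 0.172), (180, 192, 0.172), (190, 195, 0.172)]
w2
[(-20, 731, 0.186), (-10, 6687, 0.185), (0, 5959, 0.184), (10, 6418, 0.184), (20, 6651, 0.184), (30, 6555, 0.184), (40, 6195, 0.184), (50, 5046, 0.184), (60, 6369, 0.184), (70, 7918, 0.184), (80, 7926, 0.184), (90, 7960, 0.184), (100, 7953, 0.184), (110, 7958, 0.184), (120, 8013, 0.184), (130, 7150, 0.184), (140, 6485, 0.184), (150, 6585, 0.184), (160, 6860, 0.184), (170, 6085, 0.184), (180, 6822, 0.185), (190, 1732, 0.186)]
```

The pull stopped because the lid reached its end stop. It had started about 42 mm ajar, and its measured edges now run from -13 to 192, so it is fully open. I'll back off, open the fingers and rise.

Call:
arm_command --targets '[[[0,0,0],[2,-14,0],0],[[0,0,0],[2,-14,0],0],[[0,0,0],[1,-8,0],0],[[0,0,0],[0,0,0],0],[[0,0,0],[0,0,0],0]]' --squeeze 25

```text
t: 5.45
eef_pos: [0.5551, 0.0718, 0.3698]
ee_rot: [3.141, 0.0, -2.994]
force: [0.2, -0.3, 0.1]
width: 0.0878
```

Run:
```python
from h import *
s,c,P=snap('wrist','w3')
print(s['eef_pos'],s['ee_rot'],s['force'],s['width'],s['t'])
```

```text
[0.55510813 0.07175777 0.36981135] [ 3.14122064e+00  4.02350243e-04 -2.99415217e+00] [ 0.15634023 -0.34265542  0.07971291] 0.08782797987092573 5.45
```

View pics/w3.png

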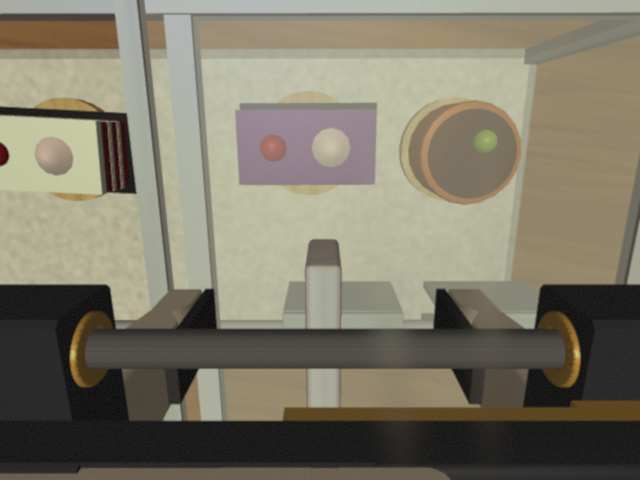

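Call:
arm_command --targets '[[[0,0,0],[0,0,22],0],[[0,0,0],[0,0,22],0],[[0,0,0],[0,0,22],0],[[0,0,0],[0,0,22],0]]'

```text
t: 5.9
eef_pos: [0.5549, 0.0722, 0.4586]
ee_rot: [3.141, 0.0, -2.993]
force: [1.3, -1.0, -0.1]
width: 0.0875
```

Call:
arm_command --targets '[[[0,0,0.113],[-5,-31,0],0],[[0,0,0.113],[-5,-31,0],0],[[0,0,0.113],[-5,-31,0],0],[[0,0,0.113],[-5,-31,0],0],[[0,0,0.113],[-5,-32,0],0],[[0,0,0.113],[-5,-32,0],0],[[0,0,0.113],[-5,-32,0],0],[[0,0,0.113],[-5,-32,0],0]]'

```text
t: 6.7
eef_pos: [0.5149, -0.181, 0.4579]
ee_rot: [-3.141, 0.0, -2.084]
force: [0.3, -0.8, -0.1]
width: 0.0877
```

Call:
arm_command --targets '[[[0,0,0.113],[-5,-31,0],0],[[0,0,0.113],[-5,-31,0],0],[[0,0,0.113],[-5,-31,0],0.4],[[0,0,0.113],[-5,-31,-20],0.4],[[0,0,0.113],[-5,-32,-30],0.4],[[0,0,0.113],[-5,-32,-30],0.4],[[0,0,0.113],[-5,-32,-30],0.4],[[0,0,0.113],[-5,-32,-30],0.4]]'

```text
t: 7.5
eef_pos: [0.4753, -0.4331, 0.3166]
ee_rot: [-3.141, -0.0, -1.18]
force: [0.5, -0.3, 0.4]
width: 0.0528
```

Run:
```python
from h import *
s,c,P=snap('wrist','w4')
print(s['eef_pos'],s['ee_rot'],s['force'],s['width'],s['t'])
rects(P,(P[...,2]>.042)&(P[...,2]<.056),'sad')
```

```text
[ 0.47527679 -0.43311798  0.31662867] [-3.14114814e+00 -4.28076614e-04 -1.18023872e+00] [ 0.54568391 -0.26490673  0.38713098] 0.05277933409912238 7.5
sad [ 458    0  163   25 2718] c [ 421.2 -594.6] size [79.5 10.5] long deg 20.5 z 0.0536
sad [ 142   70  115  118 5638] c [ 565.8 -469.7] size [26.6 64.2] long deg 154.2 z 0.0489
sad [   0  133   27   98 1368] c [ 659.4 -397.3] size [14.4 58. ] long deg 102.5 z 0.0485
sad [ 301  196   44  103 4373] c [ 475.3 -431.5] size [26.1 64.3] long deg 112.2 z 0.0491
sad [ 428  231   64   86 2410] c [ 386.9 -448.6] size [26.2 51.2] long deg 138.5 z 0.049
sad [189 296  11  22 178] c [ 536.2 -365.4] size [ 5.8 12. ] long deg 118.5 z 0.0485
sad [ 241  369   61   38 1560] c [ 469.3 -321.9] size [26.5 40.6] long deg 142.5 z 0.0491
```

View pics/w4.png

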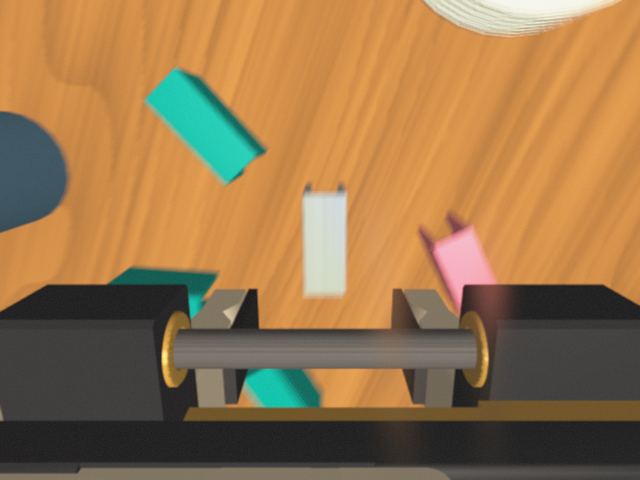

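Call:
arm_command --targets '[[[0,0,0],[0,1.5,-29],0.4],[[0,0,0],[0,0,-29],0.4],[[0,0,0],[0,0,-29],0.4],[[0,0,0],[0,0,-19],0.4],[[0,0,0],[0,0,-10],0.4],[[0,0,0],[0,0,0],0.6],[[0,0,0],[0,0,0],0.75],[[0,0,0],[0,0,0],1]]' --squeeze 20

```text
t: 8.35
eef_pos: [0.4758, -0.431, 0.2031]
ee_rot: [-3.14, -0.002, -1.185]
force: [0.2, -0.7, -0.5]
width: 0.0343
```

Call:
arm_command --targets '[[[0,0,0],[0,0,0],1],[[0,0,0],[0,0,0],1],[[0,0,0],[0,0,0],1],[[0,0,0],[0,0,0],1]]'

```text
t: 8.75
eef_pos: [0.4755, -0.431, 0.2029]
ee_rot: [-3.14, -0.002, -1.185]
force: [-0.2, 2.3, 6.3]
width: 0.0258
```

Call:
arm_command --targets '[[[0,0,0],[0,0,10],1],[[0,0,0],[0,0,30],1],[[0,0,0],[0,0,30],1],[[0,0,0],[0,0,30],1],[[0,0,0],[0,0,30],1],[[0,0,0],[0,0,30],1],[[0,0,0],[0,0,30],1],[[0,0,0],[0,0,30],1]]'

```text
t: 9.55
eef_pos: [0.4745, -0.4307, 0.4234]
ee_rot: [-3.142, 0.0, -1.186]
force: [1.1, 0.4, -0.9]
width: 0.0257
```

Call:
arm_command --targets '[[[0,0,-0.03],[10,25,5],1],[[0,0,-0.03],[10,25,0],1],[[0,0,-0.03],[10,25,0],1],[[0,0,-0.03],[10,25,0],1],[[0,0,-0.03],[10,25,0],1],[[0,0,-0.03],[10,25,0],1],[[0,0,-0.03],[10,25,0],1],[[0,0,-0.03],[10,25,0],1]]'

```text
t: 10.35
eef_pos: [0.5549, -0.2298, 0.4271]
ee_rot: [3.141, 0.0, -1.427]
force: [0.8, 0.2, -0.6]
width: 0.0257
```

Run:
```python
from h import *
s,c,P=snap('wrist','w5')
print(s['eef_pos'],s['ee_rot'],s['force'],s['width'],s['t'])
```

```text
[ 0.55491534 -0.22984149  0.42708296] [ 3.14143618e+00  2.28016303e-04 -1.42727933e+00] [ 0.81855298  0.22571507 -0.64544022] 0.025668921949437866 10.35
```

View pics/w5.png

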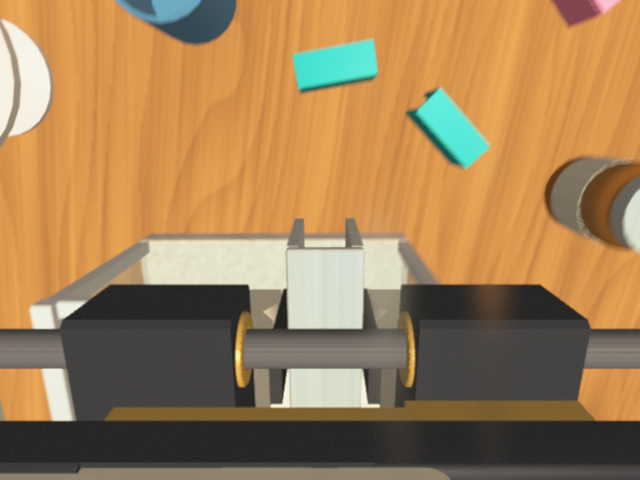

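Call:
arm_command --targets '[[[0,0,0.002],[10,24.5,0],1],[[0,0,0.002],[10,24.5,0],1],[[0,0,0],[10,24.5,0],1],[[0,0,0],[10,24.5,0],1],[[0,0,0],[10,24.5,0],1],[[0,0,0],[10,24.5,0],1],[[0,0,0],[0,0,0],1]]'

```text
t: 11.1
eef_pos: [0.6157, -0.0816, 0.4267]
ee_rot: [3.141, 0.0, -1.419]
force: [-0.5, -1.6, -0.9]
width: 0.026
```

Run:
```python
from h import *
s,c,P=snap('wrist','w6')
print(s['eef_pos'],s['ee_rot'],s['force'],s['width'],s['t'])
np.save('pics/Pw6.npy',P)
a=np.radians(8.5); M=np.array([[np.cos(a),np.sin(a)],[-np.sin(a),np.cos(a)]])
q=(P[...,:2]-s['eef_pos'][:2])@M.T*1000; z=P[...,2]*1000
# bar: z 125..145
m=(z>128)&(z<145)&(abs(q[...,0])<60)
print('bar px',m.sum())
for v in range(0,480,20):
    r=m[v]; 
    if r.sum()>3: print(v,np.where(r)[0][[0,-1]],'y',q[v][r][:,1].mean().round(1),'x',q[v][r][:,0].min().round(1),q[v][r][:,0].max().round(1),'z',z[v][r].max().round(1))
# saddle: top z
zs=s['eef_pos'][2]*1000-203
print('expected feet z',zs)
m=(z>zs+40)&(z<zs+60)&(abs(q[...,0])<16)
for v in range(200,480,10):
    r=m[v]
    if r.sum()>3: print('sad',v,np.where(r)[0][[0,-1]],'y',q[v][r][:,1].mean().round(1),'x',q[v][r][:,0].min().round(1),q[v][r][:,0].max().round(1),'z',np.median(z[v][r]).round(1))
```

```text
[ 0.61570562 -0.08160467  0.42665106] [ 3.14142754e+00  4.40701581e-04 -1.41949237e+00] [-0.47217474 -1.56064614 -0.86151994] 0.026010770561084206 11.1
bar px 3100
80 [318 334] y -96.7 x -6.5 3.0 z 141.5
100 [318 334] y -85.5 x -6.6 3.0 z 140.5
120 [318 333] y -74.1 x -6.1 3.0 z 141.3
140 [318 333] y -62.4 x -6.2 3.0 z 140.5
160 [318 333] y -50.4 x -6.3 3.1 z 141.5
180 [318 333] y -38.1 x -6.4 3.1 z 140.1
200 [318 333] y -25.4 x -6.5 3.1 z 140.2
220 [318 333] y -12.5 x -6.6 3.1 z 141.0
240 [318 332] y 0.7 x -6.0 3.2 z 140.8
expected feet z 223.6510593083683
sad 250 [286 363] y -32.1 x -13.7 11.7 z 272.5
sad 260 [286 363] y -28.7 x -13.7 11.6 z 272.8
sad 270 [286 363] y -25.2 x -13.8 11.8 z 272.6
sad 280 [286 363] y -21.7 x -13.9 11.9 z 272.7
sad 290 [287 363] y -18.1 x -14.1 11.6 z 272.7
sad 300 [287 362] y -14.5 x -13.8 11.6 z 272.9
sad 310 [277 366] y -10.6 x -15.6 15.6 z 272.7
sad 320 [272 369] y -7.6 x -15.8 16.0 z 273.1
sad 370 [285 364] y 12.0 x -14.2 11.9 z 272.9
sad 380 [285 364] y 16.1 x -14.1 11.9 z 273.0
sad 390 [289 360] y 20.3 x -13.9 11.6 z 273.0
sad 400 [290 360] y 24.4 x -14.1 11.4 z 273.0
```

View pics/w6.png

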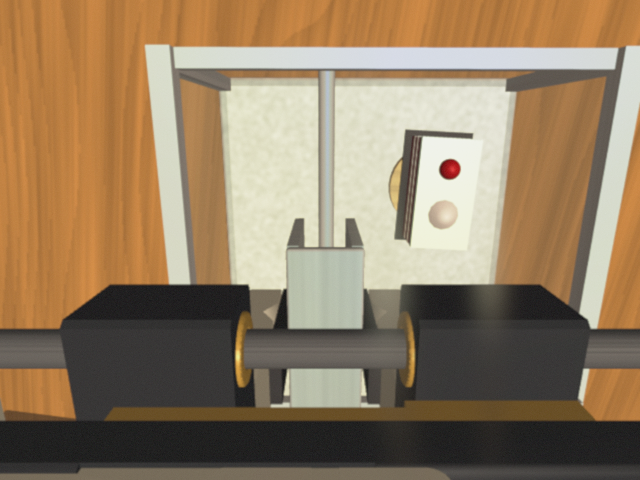

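Bar line is at x -1.7 and the held saddle at -1.1 in tool-relative case axes, so I shift 0.6 mm. The bar top is at z 0.1405. I'll descend to just above the straddle first.

Call:
arm_command --targets '[[[0,0,0],[-0.6,0,-15],1],[[0,0,0],[0,0,-20],1],[[0,0,0],[0,0,-20],1],[[0,0,0],[0,0,-15],1],[[0,0,0],[0,0,0],1]]'

```text
t: 11.65
eef_pos: [0.6133, -0.0848, 0.3546]
ee_rot: [3.137, 0.001, -1.423]
force: [0.1, -0.5, -0.2]
width: 0.0254
```

Run:
```python
from h import *
s,c,P=snap('wrist','w7')
print(s['eef_pos'],s['ee_rot'],s['force'],s['width'],s['t'])
a=np.radians(8.5); M=np.array([[np.cos(a),np.sin(a)],[-np.sin(a),np.cos(a)]])
q=(P[...,:2]-s['eef_pos'][:2])@M.T*1000; z=P[...,2]*1000
for nm,lo,hi,w in [('bar',128,145,60),('sad',s['eef_pos'][2]*1000-163,s['eef_pos'][2]*1000-143,16)]:
    m=(z>lo)&(z<hi)&(abs(q[...,0])<w)
    for v in range(0,480,30):
        r=m[v]
        if r.sum()>3: print(nm,v,np.where(r)[0][[0,-1]],q[v][r][:,1].mean().round(1),'x',q[v][r][:,0].min().round(1),q[v][r][:,0].max().round(1),np.median(z[v][r]).round(1))
```

```text
[ 0.61326652 -0.08476143  0.35458625] [ 3.13724904e+00  5.15484183e-04 -1.42298224e+00] [ 0.11139506 -0.49032436 -0.18672388] 0.02535479239207765 11.65
bar 60 [200 353] -98.3 x -14.9 53.5 138.6
bar 90 [306 328] -85.9 x -3.6 6.0 139.3
bar 120 [306 328] -73.5 x -3.6 6.2 138.9
bar 150 [307 328] -60.5 x -3.7 5.9 139.3
bar 180 [307 328] -47.1 x -3.7 6.1 139.0
bar 210 [308 328] -33.2 x -3.7 5.7 139.4
bar 240 [308 328] -18.7 x -3.7 5.9 139.0
sad 270 [286 363] -25.2 x -14.5 11.1 200.7
sad 300 [276 362] -14.5 x -14.5 15.6 200.8
sad 390 [289 360] 20.3 x -14.5 11.1 200.8
```

View pics/w7.png

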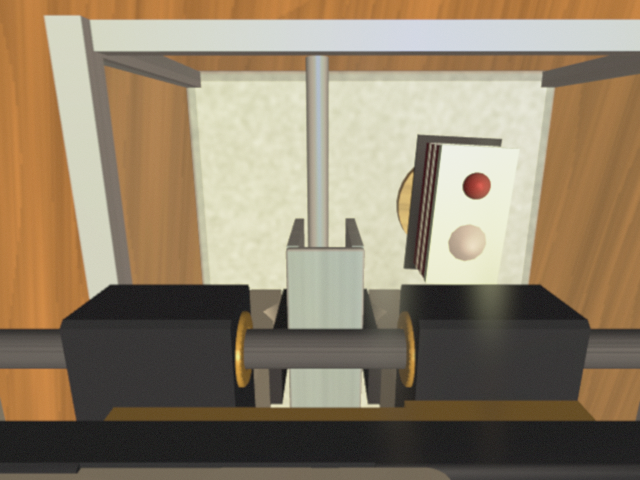

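Call:
arm_command --targets '[[[0,0,0.003],[2.9,2.5,0],1],[[0,0,0],[0,0,0],1],[[0,0,0],[0,0,0],1]]'

```text
t: 12.0
eef_pos: [0.6176, -0.0814, 0.3576]
ee_rot: [-3.14, -0.0, -1.419]
force: [0.3, 0.5, -1.1]
width: 0.0258
```

```bash
cat > bar.py <<'E'
from h import *
import sys
s,c,P=snap('wrist',sys.argv[1])
print(s['eef_pos'],s['ee_rot'],s['force'],s['width'],s['t'])
a=np.radians(8.5); M=np.array([[np.cos(a),np.sin(a)],[-np.sin(a),np.cos(a)]])
q=(P[...,:2]-s['eef_pos'][:2])@M.T*1000; z=P[...,2]*1000
for nm,lo,hi,w in [('bar',128,145,25),('sad',s['eef_pos'][2]*1000-163,s['eef_pos'][2]*1000-143,16)]:
    m=(z>lo)&(z<hi)&(abs(q[...,0])<w)
    for v in range(0,480,30):
        r=m[v]
        if r.sum()>3: print(nm,v,np.where(r)[0][[0,-1]],q[v][r][:,1].mean().round(1),'x',q[v][r][:,0].min().round(1),q[v][r][:,0].max().round(1),np.median(z[v][r]).round(1))
E
python3 bar.py w8
```

```text
[ 0.617642   -0.08135652  0.35759771] [-3.14015097e+00 -4.89603548e-05 -1.41865228e+00] [ 0.25591239  0.48659442 -1.06621622] 0.025848648411432692 12.0
bar 60 [321 343] -98.5 x -8.5 1.1 138.8
bar 90 [321 342] -86.3 x -8.2 1.1 139.0
bar 120 [321 342] -73.6 x -8.5 1.0 138.9
bar 150 [321 341] -60.5 x -8.1 1.0 139.1
bar 180 [321 341] -46.9 x -8.3 1.0 139.6
bar 210 [321 340] -32.8 x -8.0 1.0 139.1
bar 240 [321 340] -18.1 x -8.3 1.0 139.0
sad 270 [286 363] -25.3 x -13.6 12.0 203.9
sad 300 [278 362] -14.6 x -13.6 15.9 203.9
sad 390 [289 360] 20.3 x -13.7 11.9 203.8
```

Call:
arm_command --targets '[[[0,0,0],[-1.4,-0.2,0],1],[[0,0,0],[-1.4,-0.2,0],1],[[0,0,0],[0,0,0],1],[[0,0,0],[0,0,0],1],[[0,0,0],[0,0,0],1],[[0,0,0],[0,0,0],1]]'

```text
t: 12.65
eef_pos: [0.6146, -0.0818, 0.3566]
ee_rot: [3.142, -0.0, -1.419]
force: [-0.3, 0.7, -1.5]
width: 0.0258
```

```bash
python3 bar.py w9
```

```text
[ 0.6146078  -0.08177321  0.3566485 ] [ 3.14158052e+00 -2.68809197e-06 -1.41877993e+00] [-0.26472955  0.72238125 -1.51293533] 0.025818677580149905 12.65
bar 60 [313 335] -98.3 x -5.3 4.3 139.4
bar 90 [313 335] -86.2 x -5.4 4.3 139.4
bar 120 [313 334] -73.6 x -5.1 4.3 139.2
bar 150 [313 334] -60.5 x -5.2 4.4 138.9
bar 180 [314 334] -47.0 x -5.4 4.0 139.4
bar 210 [314 334] -32.9 x -5.5 4.0 139.5
bar 240 [314 333] -18.4 x -5.1 4.1 139.3
sad 270 [286 363] -25.3 x -13.9 11.8 202.8
sad 300 [278 362] -14.5 x -13.7 15.7 202.7
sad 390 [289 360] 20.2 x -13.9 11.8 202.9
```

Call:
arm_command --targets '[[[0,0,0],[0.4,0,-5],1],[[0,0,0],[0,0,-6],1],[[0,0,0],[0,0,-6],1],[[0,0,0],[0,0,-6],1],[[0,0,0],[0,0,-6],1],[[0,0,0],[0,0,-6],1],[[0,0,0],[0,0,-5],1],[[0,0,0],[0,0,0],1]]'

```text
t: 13.5
eef_pos: [0.6148, -0.0818, 0.3157]
ee_rot: [3.14, 0.0, -1.419]
force: [-0.6, -0.2, -0.1]
width: 0.0259
```

Call:
arm_command --targets '[[[0,0,0],[0,0,0],1],[[0,0,0],[0,0,-5],1],[[0,0,0],[0,0,-5],1],[[0,0,0],[0,0,-3],1],[[0,0,0],[0,0,-2],1],[[0,0,0],[0,0,0],1],[[0,0,0],[0,0,0],1]]'

```text
t: 14.2
eef_pos: [0.6151, -0.0818, 0.3017]
ee_rot: [-3.142, -0.0, -1.419]
force: [0.5, -0.4, -0.5]
width: 0.0256
```

```bash
python3 bar.py w10
```

```text
[ 0.61506724 -0.0817817   0.30171035] [-3.14154884e+00 -8.41273552e-05 -1.41874349e+00] [ 0.54314222 -0.39715321 -0.48218094] 0.025614411265592718 14.2
bar 30 [310 341] -99.5 x -5.9 3.7 139.2
bar 60 [310 340] -91.0 x -5.6 3.8 139.5
bar 90 [310 340] -82.2 x -5.7 3.8 139.1
bar 120 [310 340] -73.1 x -6.0 3.9 139.1
bar 150 [311 339] -63.7 x -5.7 3.6 139.2
bar 180 [311 339] -53.9 x -5.8 3.7 139.2
bar 210 [311 339] -43.8 x -6.0 3.7 139.2
bar 240 [288 361] -32.8 x -13.8 11.9 137.3
bar 300 [252 390] -10.3 x -24.8 25.0 138.5
sad 30 [314 338] -99.3 x -4.9 2.4 139.4
sad 60 [315 336] -90.9 x -4.3 2.2 139.7
sad 90 [316 335] -82.2 x -4.1 1.9 139.3
sad 120 [313 335] -73.1 x -4.2 2.8 139.4
sad 150 [312 335] -63.7 x -4.3 3.2 139.8
sad 180 [315 335] -54.0 x -4.4 2.3 139.7
sad 210 [313 336] -43.9 x -4.8 3.0 139.3
sad 240 [313 335] -33.3 x -4.6 3.0 139.4
sad 270 [286 363] -25.3 x -13.7 11.8 147.9
sad 300 [287 362] -14.6 x -13.7 11.7 147.8
sad 390 [289 360] 20.2 x -14.0 11.7 147.9
```

View pics/w10.png

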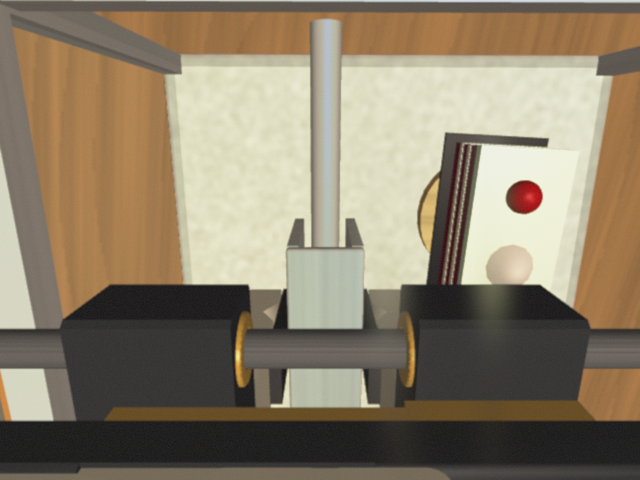

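The bar, at column 325, lies centred between the saddle legs at columns 297 and 354. I'll lower the last 3.5 mm and release.

Call:
arm_command --targets '[[[0,0,0],[0,0,-1.5],1],[[0,0,0],[0,0,-1],1],[[0,0,0],[0,0,-1],1],[[0,0,0],[0,0,0],1],[[0,0,0],[0,0,0],1]]'

```text
t: 14.75
eef_pos: [0.615, -0.0818, 0.2981]
ee_rot: [3.141, -0.0, -1.419]
force: [0.3, 0.7, -1.3]
width: 0.0256
```

Call:
arm_command --targets '[[[0,0,0],[0,0,0],0.68],[[0,0,0],[0,0,0],0.64],[[0,0,0],[0,0,0],0.6],[[0,0,0],[0,0,0],0.55],[[0,0,0],[0,0,0],0.5],[[0,0,0],[0,0,0],0.5]]'

```text
t: 15.35
eef_pos: [0.615, -0.0818, 0.2982]
ee_rot: [-3.142, -0.0, -1.419]
force: [0.9, 0.2, -0.0]
width: 0.0432
```

```bash
python3 bar.py w11
```

```text
[ 0.61499097 -0.08178218  0.29817299] [-3.14156457e+00 -4.72260013e-06 -1.41880899e+00] [ 0.85522578  0.19378575 -0.02454313] 0.0431629826691817 15.35
bar 30 [309 341] -98.8 x -5.8 4.0 139.3
bar 60 [309 341] -90.5 x -5.9 4.0 139.1
bar 90 [310 340] -81.9 x -5.6 3.8 139.2
bar 120 [310 340] -73.1 x -5.7 3.8 139.3
bar 150 [310 339] -63.9 x -5.5 3.9 139.2
bar 180 [310 339] -54.3 x -5.7 3.9 139.3
bar 210 [310 339] -44.4 x -5.8 4.0 139.2
bar 240 [288 361] -33.4 x -13.8 11.8 137.2
bar 270 [286 363] -25.2 x -13.7 12.0 144.0
bar 300 [252 389] -13.2 x -24.8 25.0 143.9
bar 390 [290 360] 20.5 x -14.0 11.3 144.1
sad 30 [309 341] -98.8 x -5.8 4.0 139.3
sad 60 [309 340] -90.5 x -5.5 4.0 139.1
sad 90 [310 340] -81.9 x -5.6 3.8 139.2
sad 120 [310 340] -73.1 x -5.7 3.8 139.3
sad 150 [310 339] -63.9 x -5.5 3.9 139.2
sad 180 [310 339] -54.3 x -5.7 3.9 139.3
sad 210 [310 339] -44.4 x -5.8 4.0 139.2
sad 240 [311 338] -34.2 x -5.6 3.7 139.4
sad 270 [286 363] -25.2 x -13.7 12.0 144.0
sad 300 [287 362] -14.5 x -13.8 11.7 144.1
sad 390 [290 360] 20.5 x -14.0 11.3 144.2
```

View pics/w11.png

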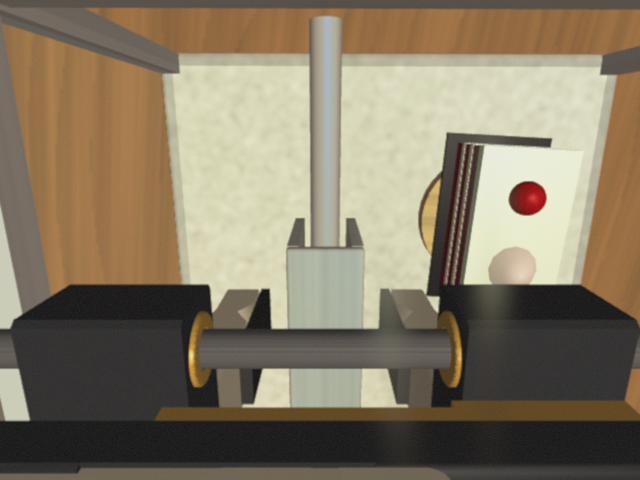

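Saddle hangs level, top at 0.144, which matches the expected height, with fingers clear. I'll rise and return to the fin.

Call:
arm_command --targets '[[[0,0,0],[0,0,5],0.5],[[0,0,0],[0,0,10],0.5],[[0,0,0],[0,0,15],0.5],[[0,0,0],[0,0,20],0.5],[[0,0,0],[0,0,25],0.5],[[0,0,0],[0,0,30],0.5],[[0,0,0],[0,0,30],0.5],[[0,0,0],[0,0,25],0.5]]'

```text
t: 16.2
eef_pos: [0.6148, -0.0819, 0.4612]
ee_rot: [-3.139, -0.0, -1.419]
force: [0.4, 0.2, -0.7]
width: 0.0439
```

Call:
arm_command --targets '[[[0,0,-0.13],[-5,12,0],0],[[0,0,-0.13],[-5,12,0],0],[[0,0,-0.13],[-5,13,0],0],[[0,0,-0.13],[-5,13,0],0],[[0,0,-0.13],[-5,13,0],0],[[0,0,-0.13],[-5,13,0],0],[[0,0,-0.13],[-5,13,0],0],[[0,0,-0.13],[-5,13,0],0]]'

```text
t: 17.0
eef_pos: [0.5746, 0.0207, 0.4593]
ee_rot: [-3.141, 0.001, -2.464]
force: [0.2, -1.0, -0.3]
width: 0.0874
```

Call:
arm_command --targets '[[[0,0,-0.13],[-5,13,0],0],[[0,0,-0.13],[-5,13,0],0],[[0,0,-0.13],[-5,13,0],0],[[0,0,-0.13],[-5,13,0],0],[[0,0,-0.015],[0,0,0],0],[[0,0,0],[0,0,0],0],[[0,0,0],[0,0,0],0]]'

```text
t: 17.7
eef_pos: [0.555, 0.0719, 0.4586]
ee_rot: [-3.142, 0.0, -2.992]
force: [0.6, 0.0, 0.6]
width: 0.0876
```

Run:
```python
from h import *
s,c,P=snap('wrist','w12')
print(s['eef_pos'],s['ee_rot'],s['force'],s['width'],s['t'])
rects(P,(P[...,2]>.205)&(P[...,2]<.23),'fin')
rects(P,(P[...,2]>.141)&(P[...,2]<.15),'saddle')
```

```text
[0.55504124 0.07186029 0.45857011] [-3.14158599e+00  4.41091194e-04 -2.99166321e+00] [0.63261047 0.0412552  0.57668172] 0.08761511357489093 17.7
fin [ 312  206   23  110 2382] c [555.   71.6] size [59.5 11.9] long deg 8.7 z 0.2198
saddle [  58  260   94   35 2493] c [613.5 -82. ] size [26.6 64.9] long deg 98.6 z 0.1437
saddle [192 376  25   8 153] c [686.2  -2.3] size [ 2.6 18.8] long deg 98.1 z 0.146
```

View pics/w12.png

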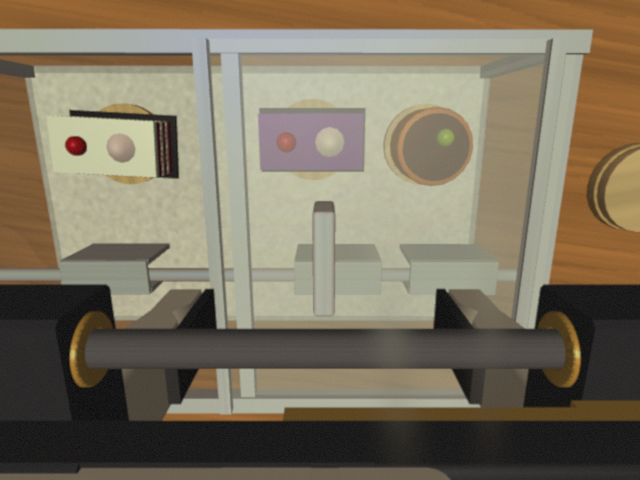

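The saddle hangs on the bar at (115,268) and the fin is centred at (324,260). I'll grip it and close the lid.

Call:
arm_command --targets '[[[0,0,0],[0,0,-25],0],[[0,0,0],[0,0,-25],0],[[0,0,0],[0,0,-22],0],[[0,0,0],[0,0,-16],0],[[0,0,0],[0,0,0],0.8],[[0,0,0],[0,0,0],0.9],[[0,0,0],[0,0,0],1],[[0,0,0],[0,0,0],1]]' --squeeze 25

```text
t: 18.55
eef_pos: [0.5553, 0.0722, 0.3713]
ee_rot: [3.141, 0.002, -2.994]
force: [0.0, -0.3, 0.4]
width: 0.0609
```

Call:
arm_command --targets '[[[0,0,0],[0,0,0],1],[[0,0,0],[0,0,0],1],[[0,0,0],[0,0,0],1],[[0,0,0],[0,0,0],1],[[0,0,0],[0,0,0],1],[[0,0,0],[0,0,0],1],[[0,0,0],[0,0,0],1]]'

```text
t: 19.25
eef_pos: [0.5551, 0.0715, 0.3701]
ee_rot: [-3.14, -0.0, -2.994]
force: [2.1, -4.6, -0.3]
width: 0.012
```

Call:
arm_command --targets '[[[0,0,0],[1,-8,0],1],[[0,0,0],[3,-18,0],1],[[0,0,0],[3,-20,0],1],[[0,0,0],[3,-20,0],1],[[0,0,0],[3,-20,0],1],[[0,0,0],[3,-20,0],1],[[0,0,0],[3,-20,0],1],[[0,0,0],[3,-20,0],1]]'

```text
t: 20.05
eef_pos: [0.5769, -0.0746, 0.3701]
ee_rot: [3.141, 0.0, -2.994]
force: [-0.1, 2.9, 0.8]
width: 0.0119
```

Call:
arm_command --targets '[[[0,0,0],[2,-15,0],1],[[0,0,0],[1,-10,0],1],[[0,0,0],[1,-7,0],1],[[0,0,0],[0,-4,0],1],[[0,0,0],[0,0,0],1],[[0,0,0],[0,0,0],1]]'

```text
t: 20.65
eef_pos: [0.5819, -0.1098, 0.3702]
ee_rot: [-3.141, 0.002, -2.993]
force: [6.4, -0.6, -3.8]
width: 0.0116
```

Call:
arm_command --targets '[[[0,0,0],[0,-3,0],1],[[0,0,0],[0.5,-2,0],1],[[0,0,0],[0,0,0],1],[[0,0,0],[0,0,0],1]]'

```text
t: 21.05
eef_pos: [0.5825, -0.1144, 0.3702]
ee_rot: [-3.141, 0.002, -2.993]
force: [6.5, 0.4, -4.2]
width: 0.0111
```

Call:
arm_command --targets '[[[0,0,0],[0,-1,0],1],[[0,0,0],[0,-1,0],1],[[0,0,0],[0,0,0],1],[[0,0,0],[0,0,0],1]]'

```text
t: 21.45
eef_pos: [0.5826, -0.1161, 0.3701]
ee_rot: [3.142, 0.003, -2.993]
force: [8.7, 2.5, -5.3]
width: 0.0118
```

Call:
arm_command --targets '[[[0,0,0],[0.5,-1,0],1],[[0,0,0],[0,-1,0],1],[[0,0,0],[0,0,0],1],[[0,0,0],[0,0,0],1]]'

```text
t: 21.85
eef_pos: [0.5829, -0.1171, 0.3702]
ee_rot: [3.14, 0.003, -2.993]
force: [5.8, 9.8, -1.4]
width: 0.0118
```

Call:
arm_command --targets '[[[0,0,0],[0.5,-2,0],1],[[0,0,0],[0,0,0],1],[[0,0,0],[0,0,0],1]]'

```text
t: 22.15
eef_pos: [0.5829, -0.1177, 0.3702]
ee_rot: [3.137, 0.003, -2.992]
force: [1.1, 19.5, 1.6]
width: 0.0117
```

Run:
```python
from h import *
c0=np.array([565.6,11.7])/1000; a=np.radians(8.5); M=np.array([[np.cos(a),np.sin(a)],[-np.sin(a),np.cos(a)]])
for n in ['top','scene']:
    s,c,P=snap(n,n[0]+'13')
    q=(P[...,:2]-c0)@M.T*1000; z=P[...,2]
    m=(abs(q[...,0])<90)&(z>.178)&(z<.19)&(abs(q[...,1])<215)
    y=q[...,1][m]; print(n,s['force'],s['width'],s['eef_pos'],np.percentile(y,[0.2,1,50,99,99.8]).round(1))
    # end wall top
    m=(abs(q[...,0])<90)&(z>.168)&(z<.178)&(q[...,1]<-190)&(q[...,1]>-220); print('wall',q[...,1][m].min() if m.any() else None, m.sum())
```

```text
top [ 1.1225625  19.45496678  1.58469758] 0.011710363907541866 [ 0.58294963 -0.11766782  0.37016274] [-202.8 -201.4  -89.8    3.5  196. ]
wall -211.36475576825393 58
scene [ 1.01767645 18.38426038  2.43504394] 0.011641054324615423 [ 0.58295352 -0.11763459  0.37015466] [-201.4 -200.3 -122.2    1.9  137.4]
wall -210.07618328729055 121
```

The lid is against its shut stop: 19 N reaction, edge at -202.8. I'll ease the preload, release and rise away.

Call:
arm_command --targets '[[[0,0,0],[-0.5,2,0],0.8],[[0,0,0],[0,0,0],0.6],[[0,0,0],[0,0,0],0.3],[[0,0,0],[0,0,0],0],[[0,0,0],[0,0,0],0],[[0,0,0],[0,0,0],0]]'

```text
t: 22.85
eef_pos: [0.5819, -0.1191, 0.3701]
ee_rot: [-3.142, -0.0, -2.994]
force: [0.7, 0.2, -0.7]
width: 0.0521
```

Call:
arm_command --targets '[[[0,0,0],[0,0,15],0],[[0,0,0],[0,0,25],0],[[0,0,0],[0,0,30],0],[[0,0,0],[0,0,30],0],[[0,0,0],[-20,0,0],0],[[0,0,0],[-40,0,0],0],[[0,0,0],[-40,0,0],0],[[0,0,0],[-30,0,0],0]]'

```text
t: 23.65
eef_pos: [0.4499, -0.1191, 0.4701]
ee_rot: [3.141, -0.0, -2.994]
force: [0.4, 0.1, 1.3]
width: 0.0875
```

Run:
```python
from h import *
c0=np.array([565.6,11.7])/1000; a=np.radians(8.5); M=np.array([[np.cos(a),np.sin(a)],[-np.sin(a),np.cos(a)]])
for n in ['wrist','top','scene']:
    s,c,P=snap(n,n[0]+'14')
    print(n,s['eef_pos'],s['width'])
    rects(P,(P[...,2]>.205)&(P[...,2]<.225)&(P[...,0]>.4),'fin')
    rects(P,(P[...,2]>.042)&(P[...,2]<.056)&(P[...,1]<-.2)&(P[...,0]<.6),'saddles',mn=100)
    q=(P[...,:2]-c0)@M.T*1000; z=P[...,2]
    m=(abs(q[...,0])<90)&(z>.178)&(z<.19)&(abs(q[...,1])<215)
    print(np.percentile(q[...,1][m],[.2,1,50,99]).round(1))
a=cv2.imread('pics/t14.png')[140:310,185:515]; cv2.imwrite('pics/t14c.png',cv2.resize(a,None,fx=2.4,fy=2.4,interpolation=cv2.INTER_CUBIC))
```

```text
wrist [ 0.4498994  -0.11906664  0.47011372] 0.08750652961506691
fin [290 400  18   7 107] c [ 554.4 -120.5] size [ 2.9 11.4] long deg 95.2 z 0.2079
saddles [160   0  49  69 385] c [ 325.6 -253.9] size [21.7 64.9] long deg 152.7 z 0.0493
saddles [  86  151   66   67 1992] c [ 459.5 -313.9] size [26.5 65.7] long deg 142.9 z 0.0486
saddles [  58  248   41   36 1018] c [ 549.8 -352.1] size [39.1 28.2] long deg 18.5 z 0.0484
[-200.8 -199.  -114.2  -15.7]
top [ 0.44640004 -0.11935245  0.47069782] 0.08785042515511592
fin [352 197  10  29 166] c [ 583.3 -118.1] size [60.8 13. ] long deg 8.5 z 0.2183
saddles [483 213  21  28 275] c [ 565.4 -471.4] size [27.2 65.1] long deg 153.4 z 0.0487
saddles [436 215  18  28 276] c [ 561.7 -350.4] size [64.1 27.8] long deg 17.3 z 0.048
saddles [ 541  239   71   69 2953] c [ 449.  -671.6] size [168.5 170.6] long deg 102.7 z 0.0526
saddles [427 257  17  27 151] c [ 459.9 -316.5] size [26.6 63.7] long deg 142.9 z 0.0484
saddles [474 288  24  27 281] c [ 381.8 -445.9] size [28.1 64.9] long deg 137.3 z 0.0484
saddles [547 367  62  85 821] c [ 118.5 -661.4] siz
[... 174 characters left out ...]
.2] size [59.1 12.6] long deg 7.6 z 0.2186
saddles [  0 102  22  20 100] c [-672.2 -246. ] size [92.1 13.2] long deg 88.6 z 0.0492
saddles [251 306  14  23 194] c [ 462.4 -313.7] size [26.1 64.5] long deg 143.1 z 0.0487
saddles [ 49 308  85  82 621] c [ 122.4 -659.3] size [141.2 204.6] long deg 180.0 z 0.0481
saddles [203 327  13  24 209] c [ 384.5 -443.9] size [27.2 63.8] long deg 138.9 z 0.049
saddles [267 340  24  16 206] c [ 565.3 -348.5] size [63.4 25.9] long deg 18.2 z 0.0488
saddles [245 372  18  26 223] c [ 568.5 -469.5] size [26.5 64.1] long deg 153.7 z 0.0486
saddles [ 143  389   64   68 2713] c [ 451.7 -669. ] size [169.  168.7] long deg 82.6 z 0.0531
[-201.4 -200.2  -98.6    2.7]
```

View pics/t14c.png

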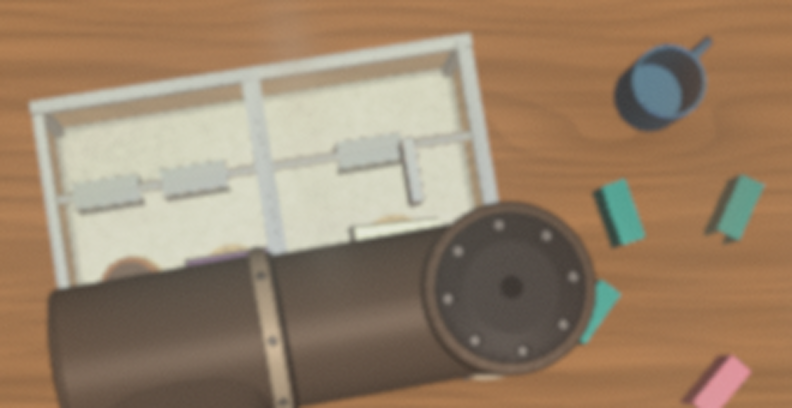

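View pics/w14.png

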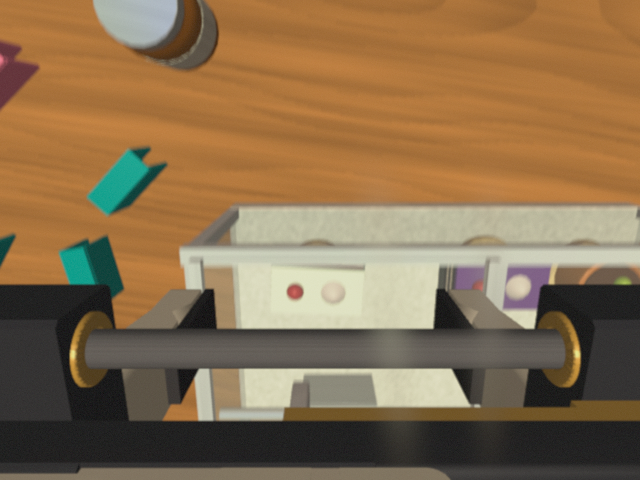

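```bash
python3 -c "
from station import *
print(get_state()['t']); print(job_done())"
```

```text
23.8
the job is handed in; nothing more can be done
None
```

The job is done and handed in at 23.8 s. I gripped the lid's fin and slid it to its open stop, hung the grey steel saddle over the bar, and slid the lid back to its shut stop.

- **Lid:** it started about 42 mm ajar, which I had not noticed at first. My opening pull therefore reached the end stop early, with about 28 N on the fingertips, and the fin forced the fingers open. I re-centred and opened the fingers before going on. After closing, the lid's edge is at case y -201 to -203 mm in both fixed cameras, which is fully shut. It did not move when I let go.
- **Saddle:** its top measured 144 mm up and its axis 98.6°, along the bar. It is about mid-opening and still hung there in the last pictures.
- **Other things:** the look-alikes measured where they were at the start, and I saw no contact with the cakes or anything else. In the final top picture the arm hid part of the -x side, including some of the cakes. I checked that area only in the last wrist view, which shows them in place apart from the round cake, partly hidden there by the gripper.
- **Measurement differences:** the top and scene cameras disagreed by 2 to 4 mm. For the hanging I therefore used wrist-camera measurements of the saddle relative to the bar. One of those, taken before the arm had settled, was about 3 mm off; I caught and corrected it before lowering.

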